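Hang the slide caddy on the bench cleat rail

TASK

Hang the white slide caddy on the blue rail of the bench stand: tilt it, get its orange angled rear strip over the rail's cleat, then let it down gently until it locks, hanging upright and fully home near the middle of the rail with its bottom tab tucked under the lower bar. Do not push hard on the rail, do not tip the slides out, do not let the caddy fall or swing in by itself, and leave the other things on the bench where they are.

Things in the scene. Friction and masses are not known exactly. Their poses are not given: they have to be found in the camera images.
- caddy: White open slide caddy, 0.35 to 0.55 kg, standing on the bench. Origin: centre of its underside; x to its back, y along its width, z up. Tray 80 (x) x 112 (y) x 40 mm; slide boxes fixed in it, up to 49 mm. Flat back panel, rear face at x = 40 mm, 98 mm high; at its top the orange strip, at its foot an orange tab (z 0 to 5 mm) that sticks out 12 mm behind the rear face, full width.
- caddy_grip (a point): Centre of the caddy's orange handle bar, the place to grip, at (0, 0, 130) mm of the caddy, same axes. Bar 12 mm thick (x), 14 mm high, 106 mm long between two thin cheeks (24 mm wide in x, up to z = 136 mm). Free below to z = 49 mm, and 30 mm free before and behind. Pinch from above, fingers closing along the caddy's x, about 60 N so that it cannot turn.
- caddy_root (a point): Root of the orange strip, at (40, 0, 95) mm of the caddy, same axes: inner corner of rear face and strip underside. From it the strip (112 mm wide, 4 thick, 20 long) runs backwards and down at 45 degrees, tip 14 mm behind and 14 mm below: with the rear face a 45 degree wedge, open downwards, that comes down over the cleat.
- stand: Fixed stand with the blue rail, 300 mm long. Origin on the bench under the rail's middle, in its front plane; y along the rail, z up; the caddy hangs at x < 0, its axes parallel to the stand's. Posts at y = +-165 mm, 182 mm high; feet 12 mm high. The rail is a rigid frame clamped to the posts; its height differs each time and is not measured: find it by touch or sight. Push under 12 N.
- seat_low (a point): Point of the stand (0, 0, 125 mm; same axes) where caddy_root ends up if the rail is at its lowest setting; home height h is 125 to 165 mm. Cleat: upper bar, x 0 to 5 mm, from h - 30 to h - 3.5 mm, free behind, top rounded with 2.5 mm radius about an axis at x = 2.5 mm, z = h - 6 mm. With the cleat in its wedge the caddy pivots about that axis.
- seat_high (a point): The same point for the highest rail setting (0, 0, 165 mm). Lower bar: x 0 to 10 mm, from h - 87 to h - 75 mm. Hung, the caddy's rear face rests on both bars and its tab lies 3 mm below the lower bar. A level caddy cannot be lowered on: the tab would land on the lower bar. Tilt its bottom away from the rail by 15 to 25 degrees, hook, then swing it in.
- rack: grey open divided rack, 80 x 110 x 50 mm, on the bench; origin at the centre of its underside (bystander)
- dish: clear shallow dish, 90 mm across, 16 mm high; origin at the centre of its underside (bystander)
- oil: small amber oil bottle, 34 mm across, 75 mm tall; origin at the centre of its underside (bystander)
- slidebox: flat blue slide box, 90 x 120 x 34 mm; origin at the centre of its underside (bystander)
- beaker: clear plastic beaker, 70 mm across, 85 mm tall; origin at the centre of its underside (bystander)
- jar: white jar with red cap, 60 mm across, 70 mm tall; origin at the centre of its underside (bystander)
There are look-alikes about, which are no part of the job. What is shaped like the caddy but red is not meant.

How it is judged:
By the outcome, as a careful person would: the job done as asked, in the order asked, and still so for the second after the job is handed in, with the robot touching nothing.
It also fails if it takes over 58 s, if anything falls off the work surface, if the arm or the gripper's body presses on something with over 40 N, if the wrist force passes 120 N, or if a joint passes its speed limit or range.

ROBOT

A 6-joint arm with a two-finger parallel gripper is mounted at the origin on the work surface. World frame = base frame: x ahead of the robot, y to its left, z up, the work surface at z = 0. Lengths are in m, angles in rad, forces in N, time in s.
With the tool pointing down it reaches from about 0.3 to 0.875 m from the base axis. Payload 6.4 kg.
Tool frame: the origin (TCP) lies between the finger pads; the fingertips stand 14 mm ahead of it and the grasp point (between the pads) lies 5 mm behind it; y points along the fingers, x is the direction in which the jaws open and shut, and the axes are right-handed (so a half turn about y gives the same grasp; the last joint's range is limited). The gripper opens to 85 mm and grips with 20 to 120 N. Pads are 22 mm wide; open, the fingers measure 114 mm over their backs; the gripper's body (76 mm by 85 mm) begins 54 mm behind the grasp point. The pads swing forward as they close: fully open they stand 13 mm farther back than shut.
Start: joints at [-0.206, 0.181, 1.607, -0, 1.354, -0.206], TCP at [0.575, 0, 0.245] pointing down, gripper open.
Joint ranges: [-2.99, 2.99], [-0.89, 2.07], [0.3, 2.58], [-1.14, 4.28], [0, 2.63], [-3.12, 3.12]. Speed limits (rad/s): [2.57, 2.57, 3.01, 3.14, 3.14, 3.14].

INTERFACE

Orientations are given as [roll, pitch, yaw] about the fixed x, y, z axes, in that order (R = Rz(yaw) Ry(pitch) Rx(roll)).
In Python, from plant import bot gives the robot as it stands.
- The arm moves only by the tool step_arm, never from a script. Its argument "motion" is a list of rows, each a list of 7 numbers: the shift along the world's x, y, z in mm, then the turn, a rotation vector about the world's x, y, z in degrees, then the opening, from -1 (shut) to 1 (fully open), so that 0 is half open. In form: [[dx, dy, dz, wx, wy, wz, gripper], ...]. A call has 1 to 10 rows; each row shifts and turns the commanded pose from where the row before left it; what a row does not reach is not made up. A row lasts 1/8 s, in which the tool goes at most 62.5 mm and 10.7 degrees, less where a joint would pass 70% of its speed; a pose out of reach is approached as far as the arm can. A call with a gripper value outside its range is refused whole. The fingers move at their own pace and stop on an object; the grip force is fixed at half the most. Time passes only in rows, so rows that do not move let the fingers close. It gives the time, the measured TCP pose, the force and the opening at its end, in the units of the state.
- bot.observe(): the state, without advancing time (a new reading comes with each control period).
- bot.snapshot(name): name is "scene" or "side" or "wrist"; returns a dict with "image" (400x640x3 uint8, blue, green, red), "depth" (400x640 float32, m along the optical axis (not along the pixel's ray), 0 where there is no reading), "fx", "fy", "cx", "cy" (pixels), "rvec" (rotation vector, rad) and "tvec" (3), from world to camera coordinates, as OpenCV has them. Camera axes: x right, y down, z forward; pixel columns grow to the right and rows downward; lengths in m; the calibration is good to about 2 mm. A picture is of the moment at which its call begins.
- bot.job_done(): hands the job in, once; it reports no verdict.
The state is a dict: "clock": time; "joint_positions": joint angles; "joint_vel": joint speeds; "tau": joint torques, N m; "eef_pos": TCP position; "tcp_rot": TCP orientation; "wrist_force": force on the tool from outside, world axes, zero at the start; "moment": the same for the moment, N m; "width": finger opening in m.
Only numpy, scipy, OpenCV 4.12 (cv2) and the standard library are available. Lean on these libraries where they do the work, as an engineer would, in place of code of your own. Each camera call takes 0.05 s, during which the arm holds its last target.

## Working session

There is one attempt and no reset: what is moved stays moved. The work goes in short steps, Python scripts to look and compute and a tool call to move; the robot and the scene stay as the last step left them, time stands still between calls to the robot, and variables do not carry over. Pictures are saved under pics/ and viewed, and the job is handed in when it is done.

Besides the shell and the picture viewer there is one more tool, called by a JSON object that holds its "op" and its "data". step_arm: Moves the arm, as the interface text tells. Its arguments: {"type":"object","properties":{"motion":{"type":"array","items":{"type":"array","items":{"type":"number"}}}},"required":["motion"]}

```bash
ls; mkdir -p pics; cat > h.py <<'E'
import numpy as np,cv2,pickle
from plant import bot
def snap(n,tag):
    s=bot.snapshot(n); pickle.dump(s,open(f'pics/{tag}.pkl','wb')); cv2.imwrite(f'pics/{tag}.png',s['image']); return s
def load(tag): return pickle.load(open(f'pics/{tag}.pkl','rb'))
def pts(s):
    d=s['depth'];v,u=np.mgrid[0:d.shape[0],0:d.shape[1]]
    c=np.stack([(u-s['cx'])/s['fx']*d,(v-s['cy'])/s['fy']*d,d],-1)
    R=cv2.Rodrigues(np.array(s['rvec'],float))[0];p=(c-np.array(s['tvec']).ravel())@R
    p[d==0]=np.nan; return p
def proj(s,P):
    K=np.array([[s['fx'],0,s['cx']],[0,s['fy'],s['cy']],[0,0,1.]])
    return cv2.projectPoints(np.array(P,float).reshape(-1,1,3),np.array(s['rvec'],float),np.array(s['tvec'],float),K,None)[0].reshape(-1,2)
E
python3 - <<'E'
from h import *
for n in ['scene','side','wrist']: snap(n,n+'0')
print(bot.observe())
E
```

```text
pics
{'clock': 0.15, 'joint_positions': array([-2.06315437e-01,  1.81380148e-01,  1.60777712e+00,  1.80212860e-05,
        1.35379996e+00, -2.06259292e-01]), 'joint_vel': array([-0.00154509, -0.00263622, -0.00317603, -0.00035811,  0.00048559,
        0.00100208]), 'tau': array([ 1.94259010e-03, -4.45260644e+01, -3.51692533e+01, -1.26067753e-04,
        5.82284134e-03,  2.14055274e-05]), 'eef_pos': array([5.74596416e-01, 9.85783727e-05, 2.44586185e-01]), 'tcp_rot': array([-1.57049964e+00,  1.33204450e-03, -5.98401866e-05]), 'wrist_force': array([-0.31216526, -0.63140878, -0.46048665]), 'moment': array([-0.03165681,  0.04934165,  0.02573344]), 'width': 0.08570669214753573}
```

View pics/scene0.png

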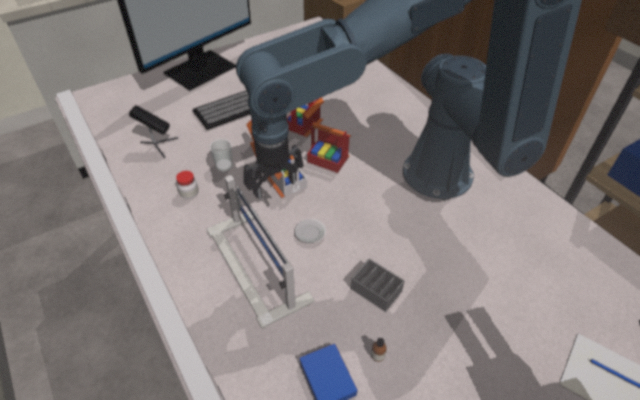

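View pics/side0.png

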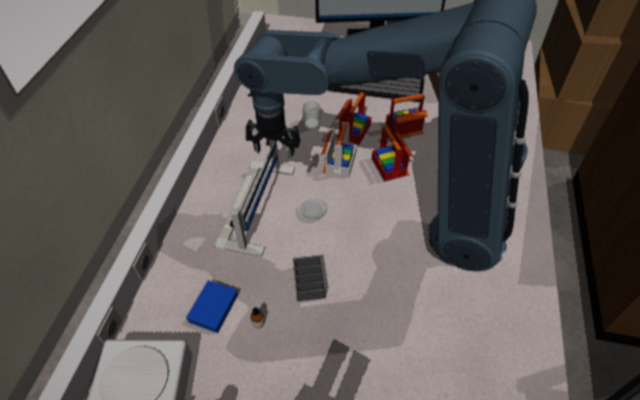

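View pics/wrist0.png

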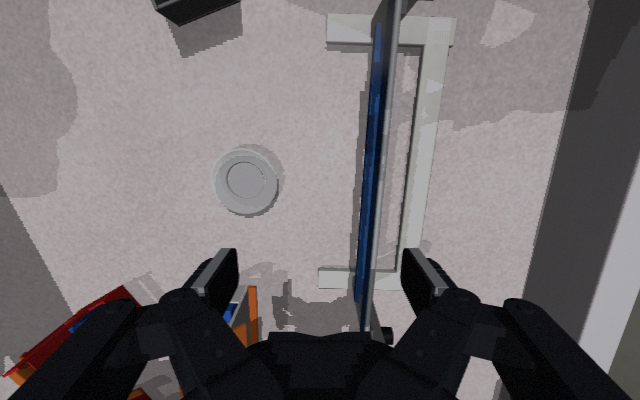

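```bash
python3 - <<'E'
from h import *
a=load('side0');b=load('scene0')
A=cv2.resize(a['image'][85:260,215:435],None,fx=3.4,fy=3.4,interpolation=2)
cv2.imwrite('pics/c1.png',A)
B=cv2.resize(b['image'][85:325,200:360],None,fx=2.5,fy=2.5,interpolation=2);cv2.imwrite('pics/c2.png',B)
for s,n in((a,'side'),(b,'scene'),(load('wrist0'),'wrist')):
    R=cv2.Rodrigues(np.array(s['rvec'],float))[0]; print(n,s['fx'],-R.T@np.array(s['tvec']).ravel(),R[2])
E
```

```text
side 501.16533645416087 [0.23746475 0.93232671 1.24075478] [ 0.14378736 -0.6284261  -0.76446441]
scene 489.6308751039205 [0.92955255 0.75152822 1.09408166] [-0.35798435 -0.58517083 -0.72761412]
wrist 276.40211446104354 [0.57672817 0.07164231 0.37373388] [ 1.18382827e-04 -2.84472042e-01 -9.58684329e-01]
```

View pics/c1.png

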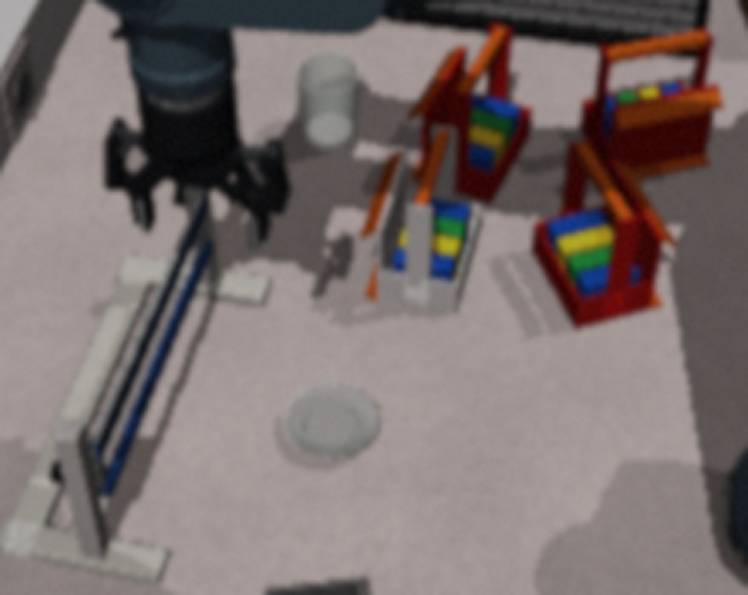

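View pics/c2.png

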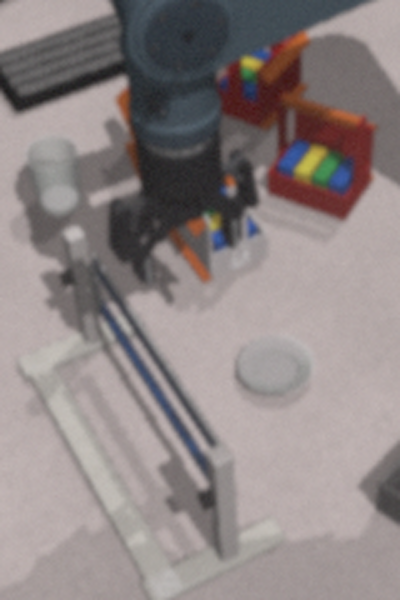

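```bash
python3 - <<'E'
from h import *
for t in ['side0','scene0','wrist0']:
    s=load(t);p=pts(s);hsv=cv2.cvtColor(s['image'],cv2.COLOR_BGR2HSV);H,S,V=cv2.split(hsv)
    org=((H>=5)&(H<=17)&(S>140)&(V>90)).astype(np.uint8)
    n,l,st,c=cv2.connectedComponentsWithStats(org)
    for i in range(1,n):
        if st[i,4]<12: continue
        q=p[l==i];q=q[~np.isnan(q[:,0])]
        if len(q)==0: continue
        print(t,'orange',st[i],q.mean(0).round(3),q.min(0).round(3),q.max(0).round(3))
    blue=((H>=105)&(H<=128)&(S>110)&(V>40)).astype(np.uint8)
    n,l,st,c=cv2.connectedComponentsWithStats(blue)
    for i in range(1,n):
        if st[i,4]<40: continue
        q=p[l==i];q=q[~np.isnan(q[:,0])]
        if len(q)==0: continue
        print(t,'blue',st[i],q.mean(0).round(3),np.percentile(q,3,axis=0).round(3),np.percentile(q,97,axis=0).round(3))
E
```

```text
side0 orange [578  27   5   6  16] [-0.512 -1.368 -0.08 ] [-0.522 -1.405 -0.09 ] [-0.502 -1.339 -0.07 ]
side0 orange [540  63  14  34 241] [-0.465 -1.402 -0.413] [-0.502 -1.578 -0.428] [-0.432 -1.275 -0.4  ]
side0 orange [351  92  13  19  76] [ 0.396 -0.398  0.137] [ 0.383 -0.445  0.125] [ 0.411 -0.34   0.147]
side0 orange [393  93  31  10 137] [ 0.231 -0.446  0.137] [ 0.18  -0.476  0.126] [ 0.279 -0.414  0.144]
side0 orange [343  99   8  10  29] [ 0.438 -0.419  0.099] [ 0.429 -0.446  0.091] [ 0.447 -0.392  0.104]
side0 orange [581 102  10   3  17] [-0.652 -1.267 -0.415] [-0.674 -1.279 -0.427] [-0.628 -1.25  -0.403]
side0 orange [397 111  30  11 169] [ 0.207 -0.408  0.093] [ 0.161 -0.439  0.084] [ 0.256 -0.371  0.103]
side0 orange [337 123   9  22  56] [ 0.42  -0.219  0.139] [ 0.415 -0.273  0.127] [ 0.428 -0.177  0.144]
side0 orange [386 128  15  22  70] [ 0.251 -0.225  0.136] [ 0.231 -0.285  0.079] [ 0.285 -0.188  0.146]
side0 orange [322 141   7  13  35] [ 0.47  -0.201  0.094] [ 0.464 -0.231  0.086] [ 0.476 -0.171  0.103]
side0 orange [404 145   9  11  32] [ 0.206 -0.236  0.096] [ 
[... 1890 characters left out ...]
orange [233 323  14  24 192] [ 0.481 -0.18   0.095] [ 0.472 -0.208  0.083] [0.557 0.017 0.316]
wrist0 orange [  9 370  17  16 135] [ 0.244 -0.202  0.137] [ 0.236 -0.212  0.135] [ 0.251 -0.193  0.139]
wrist0 orange [180 388   4  11  23] [ 0.418 -0.231  0.132] [ 0.33  -0.397  0.001] [ 0.424 -0.216  0.139]
wrist0 blue [374  23   7  39 189] [0.631 0.139 0.084] [0.628 0.125 0.083] [0.633 0.155 0.086]
wrist0 blue [ 354   68   28  234 2174] [0.628 0.004 0.086] [ 0.621 -0.126  0.08 ] [0.635 0.111 0.129]
wrist0 blue [222 303  15  20 148] [ 0.46  -0.167  0.073] [ 0.444 -0.2    0.033] [0.549 0.016 0.307]
wrist0 blue [ 69 309  26  25 134] [ 0.254 -0.191  0.062] [ 0.222 -0.219  0.017] [0.503 0.011 0.302]
```

```bash
python3 - <<'E'
from h import *
def fit(q,lab):
    m=np.median(q,0); q=q[np.linalg.norm(q-m,axis=1)<0.2]
    vx,vy,x0,y0=cv2.fitLine(q[:,:2].astype(np.float32),cv2.DIST_HUBER,0,.001,.001).ravel()
    if vy<0: vx,vy=-vx,-vy
    print(lab,len(q),'mid',((q.min(0)+q.max(0))/2).round(4),'mean',q.mean(0).round(4),'yaw of y axis deg',np.degrees(np.arctan2(-vx,vy)).round(2))
for t,boxes in {'side0':{'handle':(335,120,14,28),'strip':(320,138,10,18),'tab':(320,165,12,15),'rail':(240,150,45,90)},'wrist0':{'tab':(246,284,13,40),'railblue':(350,20,40,290)},'scene0':{'tab':(270,180,15,18)}}.items():
    s=load(t);p=pts(s);H,S,V=cv2.split(cv2.cvtColor(s['image'],cv2.COLOR_BGR2HSV))
    for k,(x,y,w,h) in boxes.items():
        m=np.zeros(H.shape,bool);m[y:y+h,x:x+w]=1
        m&=((H>=100)&(H<=130)&(S>100)) if 'rail' in k else ((H>=4)&(H<=18)&(S>120))
        q=p[m];q=q[~np.isnan(q[:,0])]
        if 'rail' in k: q=q[(q[:,0]>.6)&(q[:,0]<.66)]
        fit(q,t+' '+k)
# post tops/feet + rail cloud
for t in ['side0','scene0','wrist0']:
    p=pts(load(t)).reshape(-1,3);p=p[~np.isnan(p[:,0])]
    q=p[(p[:,0]>.58)&(p[:,0]<.70)&(abs(p[:,1])<.14)&(p[:,2]>.06)&(p[:,2]<.18)]
    print(t,len(q)); hh=np.histogram(q[:,2],bins=np.arange(.06,.181,.005)); print(hh[0])
    for lo,hi in((.06,.1),(.1,.17)):
        r=q[(q[:,2]>lo)&(q[:,2]<hi)]
        if len(r)>10: fit(r,(lo,hi)); print(np.percentile(r,[2,98],axis=0).round(3))
    q=p[(p[:,0]>.5)&(p[:,0]<.75)&(abs(p[:,1])<.25)&(p[:,2]>.172)&(p[:,2]<.195)]
    for sg in(-1,1):
        r=q[q[:,1]*sg>.1]
        if len(r): print('post',len(r),r.mean(0).round(3),r.min(0).round(3),r.max(0).round(3))
E
```

```text
side0 handle 123 mid [ 0.4362 -0.2911  0.0719] mean [ 0.4258 -0.2542  0.1133] yaw of y axis deg 9.79
side0 strip 53 mid [ 0.4694 -0.2092  0.0948] mean [ 0.4694 -0.2092  0.0947] yaw of y axis deg 0.18
side0 tab 16 mid [ 0.4688 -0.1869  0.0072] mean [ 0.4688 -0.1847  0.0064] yaw of y axis deg 6.26
side0 rail 196 mid [0.6224 0.0127 0.1115] mean [0.6229 0.0215 0.089 ] yaw of y axis deg -1.87
wrist0 tab 306 mid [ 0.4721 -0.2073  0.0057] mean [ 0.4722 -0.2053  0.0058] yaw of y axis deg -1.38
wrist0 railblue 3624 mid [0.628  0.0078 0.113 ] mean [0.627  0.0158 0.1021] yaw of y axis deg -1.93
scene0 tab 59 mid [ 0.4706 -0.2135  0.0051] mean [ 0.4703 -0.2111  0.0053] yaw of y axis deg -1.8
side0 666
[  0   0  10  32 116 139  13   2   3   4   1   1   0   8  31  46  53  48
  75  80   4   0   0   0]
(0.06, 0.1) 312 mid [6.246e-01 2.000e-04 8.530e-02] mean [0.6235 0.0063 0.0841] yaw of y axis deg -1.8
[[ 0.616 -0.133  0.074]
 [ 0.632  0.136  0.091]]
(0.1, 0.17) 354 mid [6.216e-01 2.000e-04 1.310e-01] mean [0.6209 0.0041 0.1461] yaw of y axis deg -1.78
[[ 0.616 -0.135  0.114]
 [ 0.626  0.135  0.159
[... 376 characters left out ...]
.309e-01] mean [ 0.6258 -0.002   0.1459] yaw of y axis deg -1.6
[[ 0.62  -0.134  0.11 ]
 [ 0.631  0.132  0.159]]
post 63 [ 0.634 -0.154  0.18 ] [ 0.623 -0.168  0.172] [ 0.643 -0.144  0.187]
post 89 [0.644 0.174 0.181] [0.633 0.161 0.172] [0.654 0.183 0.186]
wrist0 6449
[   0    0   59  191 1876  465    9    7    7    0    0    0    0   39
  336  373  410  413  866 1398    0    0    0    0]
(0.06, 0.1) 2607 mid [6.284e-01 2.000e-04 8.580e-02] mean [0.6283 0.0181 0.0837] yaw of y axis deg -1.73
[[ 0.621 -0.131  0.075]
 [ 0.635  0.136  0.086]]
(0.1, 0.17) 3842 mid [6.263e-01 4.000e-04 1.294e-01] mean [0.6258 0.026  0.1488] yaw of y axis deg -1.79
[[ 0.62  -0.125  0.13 ]
 [ 0.631  0.137  0.157]]
```

{"op": "step_arm", "data": {"motion": [[-19, -34, 5, 0, 0, 0, 1], [-19, -34, 5, 0, 0, 0, 1], [-19, -34, 5, 0, 0, 0, 1], [-19, -34, 0, 0, 0, 0, 1], [-19, -34, 0, 0, 0, 0, 1], [-19, -34, 0, 0, 0, 0, 1], [-19, -34, 0, 0, 0, 0, 1], [-17, -32, 0, 0, 0, 0, 1], [0, 0, 0, 0, 0, 0, 1]]}}

```text
clock: 1.27
eef_pos: [0.4239, -0.2717, 0.2601]
tcp_rot: [-1.571, 0.0, -0.004]
wrist_force: [0.4, 0.4, -0.7]
width: 0.0855
```

```bash
python3 - <<'E'
from h import *
for n in ['scene','side','wrist']: snap(n,n+'1')
o=bot.observe();print(o['eef_pos'],o['tcp_rot'],o['clock'])
E
```

```text
[ 0.42514132 -0.2693795   0.26006822] [-1.57007075e+00  1.28874834e-04  2.50452492e-05] 1.425
```

View pics/wrist1.png

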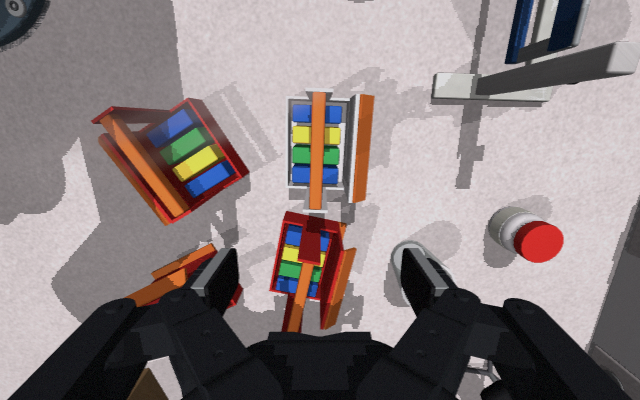

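View pics/side1.png

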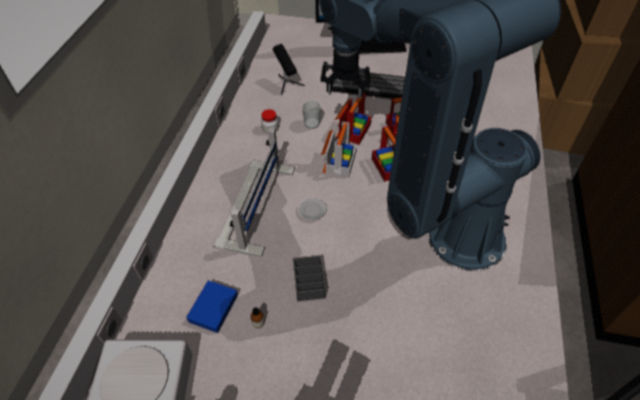

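White caddy at wrist pixel (320,145) with handle (318,150) and strip (361,150) toward the rail. The look-alikes are red: (310,255), (175,165) and (190,280). I choose the white one. Next I measure its handle.

```bash
python3 - <<'E'
from h import *
s=load('wrist1');p=pts(s);H,S,V=cv2.split(cv2.cvtColor(s['image'],cv2.COLOR_BGR2HSV))
cv2.imwrite('pics/c3.png',cv2.resize(s['image'][70:230,260:400],None,fx=3.5,fy=3.5,interpolation=2))
def fit(q,lab):
    vx,vy,x0,y0=cv2.fitLine(q[:,:2].astype(np.float32),cv2.DIST_HUBER,0,.001,.001).ravel()
    if vy<0: vx,vy=-vx,-vy
    print(lab,len(q),'mid',((np.percentile(q,1,axis=0)+np.percentile(q,99,axis=0))/2).round(4),'lo',q.min(0).round(4),'hi',q.max(0).round(4),'mean',q.mean(0).round(4),'yaw',np.degrees(np.arctan2(-vx,vy)).round(2))
o=(H>=4)&(H<=18)&(S>120)
for lab,(x,y,w,h),zl,zh in (('handle',(300,85,30,130),.128,.145),('strip',(345,85,32,120),.07,.11)):
    m=np.zeros(H.shape,bool);m[y:y+h,x:x+w]=1;m&=o
    q=p[m];q=q[(q[:,2]>zl)&(q[:,2]<zh)];fit(q,lab)
# stand posts, better view of full stand from side1/scene1
for t in ['side1','scene1','wrist1']:
    p=pts(load(t)).reshape(-1,3);p=p[~np.isnan(p[:,0])]
    for lab,zl,zh in(('upper',.125,.17),('lower',.065,.1),('post',.176,.19)):
        q=p[(p[:,0]>.58)&(p[:,0]<.70)&(p[:,2]>zl)&(p[:,2]<zh)]
        if lab!='post':
            q=q[abs(q[:,1]-.009)<.145]
            if len(q)<20: continue
            a=np.radians(-1.75); r=(q[:,0])*np.cos(a)+(q[:,1])*np.sin(a)
            fit(q,t+lab); print('   along stand x: pct',np.percentile(r,[2,10,25,50,75,90,98]).round(4),'z',np.percentile(q[:,2],[2,50,90,98]).round(4))
        else:
            for sg in(-1,1):
                r=q[(q[:,1]*sg>.1)&(q[:,1]*sg<.2)]
                if len(r)>10:print(t,'post',sg,len(r),r.mean(0).round(4),r.min(0).round(3),r.max(0).round(3))
E
```

```text
handle 1475 mid [ 0.425  -0.2278  0.1374] lo [ 0.4175 -0.2807  0.1345] hi [ 0.4322 -0.1757  0.1401] mean [ 0.4251 -0.2247  0.1375] yaw -2.19
strip 1399 mid [ 0.4736 -0.2297  0.0922] lo [ 0.4641 -0.2859  0.0836] hi [ 0.4833 -0.1741  0.1008] mean [ 0.4731 -0.2268  0.0931] yaw -2.11
side1upper 363 mid [0.6244 0.0097 0.1449] lo [ 0.6139 -0.1355  0.1254] hi [0.6358 0.1539 0.1627] mean [0.6213 0.0193 0.1472] yaw -2.01
   along stand x: pct [0.6179 0.6186 0.6193 0.6201 0.6211 0.6227 0.625 ] z [0.1304 0.1488 0.1578 0.1598]
side1lower 330 mid [0.6241 0.0092 0.0835] lo [ 0.6139 -0.1341  0.0687] hi [0.635  0.1535 0.0975] mean [0.6239 0.0159 0.0837] yaw -1.88
   along stand x: pct [0.6184 0.6192 0.6203 0.6227 0.6254 0.6281 0.6297] z [0.0739 0.0842 0.0881 0.0923]
side1 post -1 41 [ 0.6292 -0.1553  0.1825] [ 0.62  -0.168  0.176] [ 0.641 -0.143  0.187]
side1 post 1 58 [0.6395 0.1738 0.1823] [0.63  0.16  0.176] [0.65  0.185 0.188]
scene1upper 428 mid [0.6249 0.0031 0.1435] lo [ 0.6174 -0.1354  0.1262] hi [0.6313 0.145  0.1611] mean [0.6259 0.0073 0.1476] yaw -1.88
   along stand x: pct [0.6211 0.622
[... 378 characters left out ...]
.177] [ 0.643 -0.146  0.188]
scene1 post 1 79 [0.6441 0.174  0.1824] [0.633 0.163 0.177] [0.654 0.184 0.188]
wrist1upper 1155 mid [ 0.621  -0.1219  0.1432] lo [ 0.618  -0.136   0.1289] hi [ 0.6246 -0.106   0.1578] mean [ 0.6201 -0.1232  0.1446] yaw -0.94
   along stand x: pct [0.6221 0.6226 0.623  0.6234 0.624  0.6247 0.6267] z [0.1299 0.1447 0.1555 0.1566]
wrist1lower 954 mid [ 0.6245 -0.112   0.0858] lo [ 0.6183 -0.1359  0.0714] hi [ 0.6307 -0.086   0.0997] mean [ 0.623  -0.1125  0.0828] yaw 0.66
   along stand x: pct [0.6226 0.6231 0.6235 0.625  0.6285 0.6309 0.6326] z [0.0737 0.084  0.0856 0.0959]
wrist1 post -1 1167 [ 0.6316 -0.1585  0.1819] [ 0.623 -0.168  0.176] [ 0.645 -0.148  0.185]
```

View pics/c3.png

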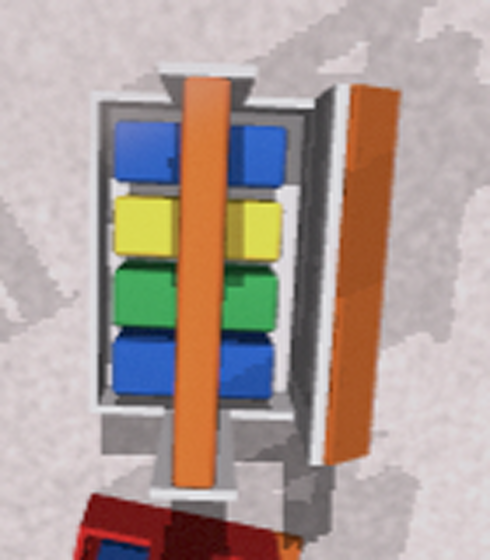

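{"op": "step_arm", "data": {"motion": [[0, 21, 0, 0, 0, -1, 1], [0, 20.5, -10, 0, 0, -1, 1], [0, 0, -30, 0, 0, 0, 1], [0, 0, -30, 0, 0, 0, 1], [0, 0, -30, 0, 0, 0, 1], [0, 0, -20, 0, 0, 0, 1], [0, 0, -15, 0, 0, 0, 1], [0, 0, 0, 0, 0, 0, 1], [0, 0, 0, 0, 0, 0, 1]]}}

```text
clock: 2.55
eef_pos: [0.4256, -0.2286, 0.1261]
tcp_rot: [-1.572, -0.001, -0.034]
wrist_force: [-0.6, 0.3, -0.1]
width: 0.0855
```

```bash
python3 - <<'E'
from h import *
o=bot.observe();print(o['eef_pos'],o['tcp_rot'],o['clock'],o['wrist_force'])
s=snap('wrist','wrist2')
E
```

```text
[ 0.42563333 -0.22864148  0.12607421] [-1.57160629e+00 -9.60172046e-04 -3.43970208e-02] 2.55 [-0.56840499  0.27322226 -0.1166414 ]
```

View pics/wrist2.png

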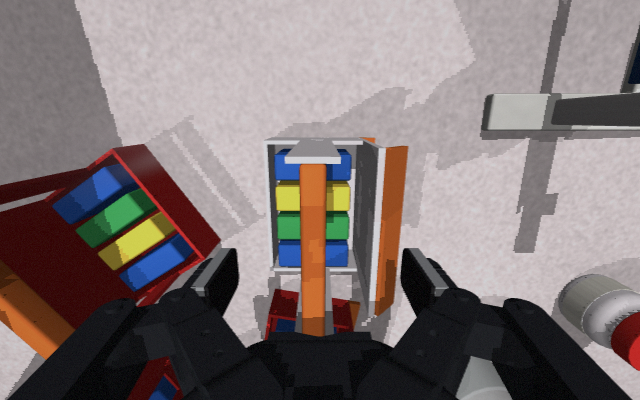

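The white caddy's bar (column 313) sits between the pads (235 and 403), and nothing else is between the fingers. Closing the gripper.

{"op": "step_arm", "data": {"motion": [[0, 0, 0, 0, 0, 0, -1], [0, 0, 0, 0, 0, 0, -1], [0, 0, 0, 0, 0, 0, -1], [0, 0, 0, 0, 0, 0, -1], [0, 0, 0, 0, 0, 0, -1], [0, 0, 0, 0, 0, 0, -1], [0, 0, 0, 0, 0, 0, -1], [0, 0, 0, 0, 0, 0, -1]]}}

```text
clock: 3.6
eef_pos: [0.4249, -0.2285, 0.1254]
tcp_rot: [-1.571, 0.0, -0.035]
wrist_force: [-5.9, 0.1, 5.0]
width: 0.0112
```

{"op": "step_arm", "data": {"motion": [[0, 0, 3, 0, 0, 0, -1], [0, 0, 7, 0, 0, 0, -1], [0, 0, 20, 0, 0, 0, -1], [0, 0, 25, 0, 0, 0, -1], [0, 0, 25, 0, 0, 0, -1], [0, 0, 25, 0, 0, 0, -1], [0, 0, 25, 0, 0, 0, -1], [0, 0, 0, 0, 0, 0, -1], [0, 0, 0, 0, 0, 0, -1]]}}

```text
clock: 4.72
eef_pos: [0.4246, -0.228, 0.2541]
tcp_rot: [-1.57, 0.001, -0.035]
wrist_force: [0.9, 0.8, -5.1]
width: 0.0111
```

```bash
python3 - <<'E'
from h import *
for i in range(1):
  s=snap('wrist','wrist3')
s=snap('scene','scene3')
o=bot.observe();print(o['eef_pos'],o['tcp_rot'],o['clock'],o['wrist_force'],o['moment'],o['width'])
E
```

```text
[ 0.42437716 -0.22781301  0.2536902 ] [-1.5689187   0.00201662 -0.0348553 ] 4.825 [ 0.61715531  0.64978566 -4.1666834 ] [0.0395878  0.05971379 0.01354279] 0.01099977011288195
```

View pics/wrist3.png

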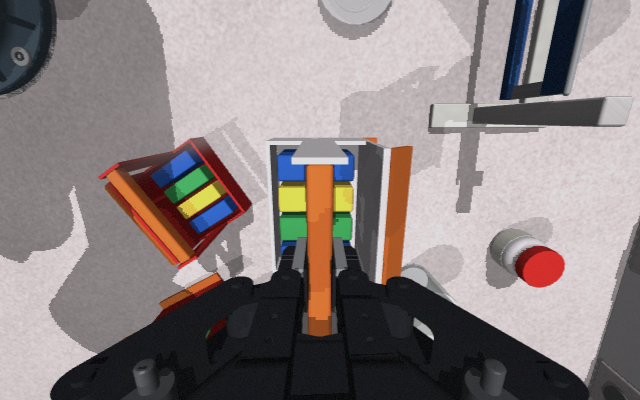

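View pics/scene3.png

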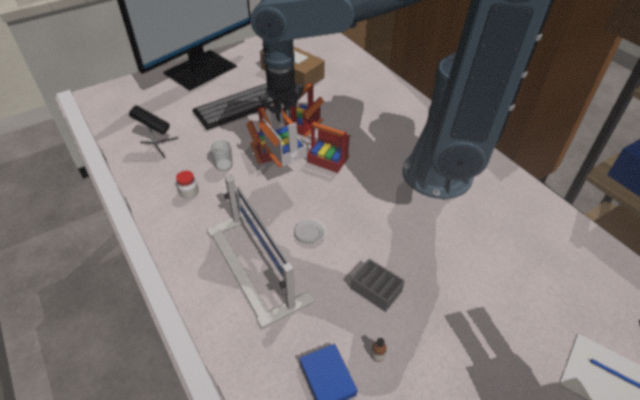

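{"op": "step_arm", "data": {"motion": [[0, 15, 3, 0, 0, 0, -1], [3, 30, 4, 0, 0, 0, -1], [10, 35, 4, 0.1, 4, 0, -1], [10, 35, 4, 0.1, 4, 0, -1], [10, 35, 0, 0.1, 4, 0, -1], [10, 35, 0, 0.1, 4, 0, -1], [10, 30, 0, 0.1, 4, 0, -1], [2, 23, 0, 0, 0, 0, -1], [0, 0, 0, 0, 0, 0, -1], [0, 0, 0, 0, 0, 0, -1]]}}

```text
clock: 6.08
eef_pos: [0.4798, 0.0097, 0.2702]
tcp_rot: [-1.575, 0.349, -0.035]
wrist_force: [-0.4, 0.1, -4.7]
width: 0.0109
```

```bash
python3 - <<'E'
from h import *
for n in ['scene','side','wrist']: snap(n,n+'4')
o=bot.observe();print(o['eef_pos'],o['tcp_rot'],o['clock'],o['wrist_force'],o['joint_positions'])
E
```

```text
[0.47993759 0.00900903 0.27041495] [-1.57468587  0.34866323 -0.03653299] 6.225 [-0.58771996 -0.92801781 -5.21839967] [-0.19212726  0.19514029  1.57628223 -0.05740544  1.71414758 -0.1546105 ]
```

View pics/wrist4.png

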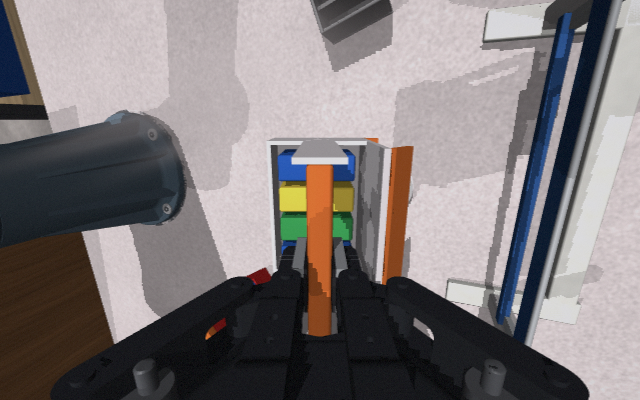

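View pics/side4.png

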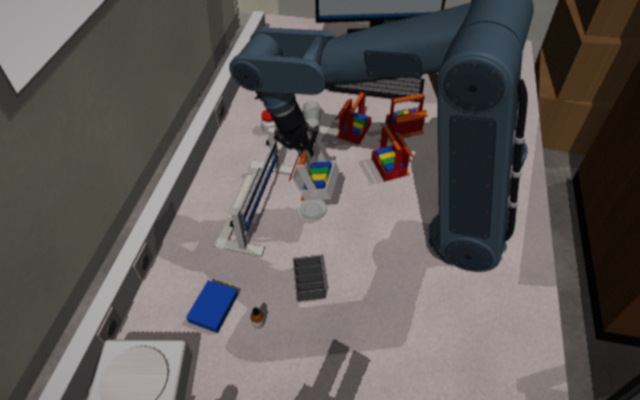

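```bash
python3 - <<'E'
from h import *
from scipy.spatial.transform import Rotation as Ro
s=load('wrist4');p=pts(s);H,S,V=cv2.split(cv2.cvtColor(s['image'],cv2.COLOR_BGR2HSV))
th=np.radians(20);R=Ro.from_rotvec([0,0,np.radians(-2)]).as_matrix()@Ro.from_rotvec([0,th,0]).as_matrix()
tcp=np.array([.4799,.0095,.2703]);bar=tcp+R@[0,0,.0046]; org=bar-R@[0,0,.13]
m=np.zeros(H.shape,bool);m[145:285,380:415]=1;m&=(H>=4)&(H<=18)&(S>120)
q=p[m];q=q[~np.isnan(q[:,0])];c=(q-org)@R*1000
c=c[(c[:,0]>30)&(c[:,0]<70)]
print('strip caddy frame',np.percentile(c,[2,25,50,75,98],axis=0).round(1)); print('x+z',np.median(c[:,0]+c[:,2]),'expect 140.7')
m=np.zeros(H.shape,bool);m[145:300,310:330]=1;m&=(H>=4)&(H<=18)&(S>120)
c=(p[m]-org)@R*1000;print('bar',np.nanpercentile(c,[2,50,98],axis=0).round(1))
P=p.reshape(-1,3);P=P[~np.isnan(P[:,0])]
for a in(-1.8,-2.0):
  A=np.radians(a)
  for lab,zl,zh in(('upper',.135,.17),('top',.155,.165),('lower',.065,.1)):
    q=P[(P[:,0]>.58)&(P[:,0]<.68)&(P[:,2]>zl)&(P[:,2]<zh)&(abs(P[:,1]-.01)<.14)]
    r=q[:,0]*np.cos(A)+q[:,1]*np.sin(A)
    print(lab,len(q),np.percentile(r,[2,10,25,50,75,90,98]).round(4),'z',np.percentile(q[:,2],[2,50,90,98]).round(4))
q=P[(P[:,0]>.58)&(P[:,0]<.68)&(P[:,2]>.135)&(P[:,2]<.17)&(abs(P[:,1]-.01)<.14)]
v=cv2.fitLine(q[:,:2].astype(np.float32),cv2.DIST_HUBER,0,.001,.001).ravel();print(np.degrees(np.arctan2(-v[0],v[1])))
E
```

```text
strip caddy frame [[ 42.8 -27.8  86.8]
 [ 45.   -4.6  91. ]
 [ 49.1  17.7  95.4]
 [ 53.5  38.   98.3]
 [ 57.7  54.8 100.2]]
x+z 144.42099826061317 expect 140.7
bar [[ -2.4 -12.  137.8]
 [  1.8  22.3 139. ]
 [  6.4  51.9 140.3]]
upper 7472 [0.6228 0.6231 0.6234 0.6237 0.6248 0.6264 0.6277] z [0.1357 0.1515 0.1561 0.157 ]
top 2191 [0.6231 0.6237 0.6245 0.6254 0.6264 0.6271 0.6277] z [0.155  0.1558 0.1568 0.1575]
lower 4971 [0.6232 0.6236 0.624  0.6269 0.63   0.632  0.6331] z [0.0743 0.0842 0.0854 0.0867]
upper 7472 [0.6224 0.6227 0.6231 0.6236 0.6246 0.6263 0.6276] z [0.1357 0.1515 0.1561 0.157 ]
top 2191 [0.6227 0.6235 0.6243 0.6252 0.6262 0.627  0.6277] z [0.155  0.1558 0.1568 0.1575]
lower 4971 [0.6228 0.6233 0.624  0.6267 0.6299 0.6318 0.633 ] z [0.0743 0.0842 0.0854 0.0867]
-1.8303175
```

{"op": "step_arm", "data": {"motion": [[10, 0, 0, 0, 0, 0, -1], [20, 1, 0, 0, 0, 0, -1], [25, 0, 0, 0, 0, 0, -1], [25, 0, -5, 0, 0, 0, -1], [20, 0, -10, 0, 0, 0, -1], [13, 0, -10, 0, 0, 0, -1], [5, 0, -5, 0, 0, 0, -1], [0, 0, -5, 0, 0, 0, -1], [0, 0, 0, 0, 0, 0, -1], [0, 0, 0, 0, 0, 0, -1]]}}

```text
clock: 7.48
eef_pos: [0.5979, 0.0105, 0.2358]
tcp_rot: [-1.575, 0.349, -0.036]
wrist_force: [0.3, 0.5, -5.3]
width: 0.0109
```

```bash
python3 - <<'E'
from h import *
for n in ['scene','side','wrist']: snap(n,n+'5')
o=bot.observe();print(o['eef_pos'],o['tcp_rot'],o['clock'],o['wrist_force'],o['joint_positions'])
i=[cv2.resize(load(t)['image'][y:y+110,x:x+130],None,fx=3,fy=3,interpolation=2) for t,y,x in(('side5',110,200),('scene5',160,195))]
cv2.imwrite('pics/c5.png',np.hstack(i))
E
```

```text
[0.59801094 0.01052206 0.23584257] [-1.57452955  0.34840068 -0.03559132] 7.625 [ 0.6033892  -0.35931203 -4.34669263] [-0.15724344  0.48039152  1.27723856 -0.04572402  1.72939994 -0.12165387]
```

View pics/wrist5.png

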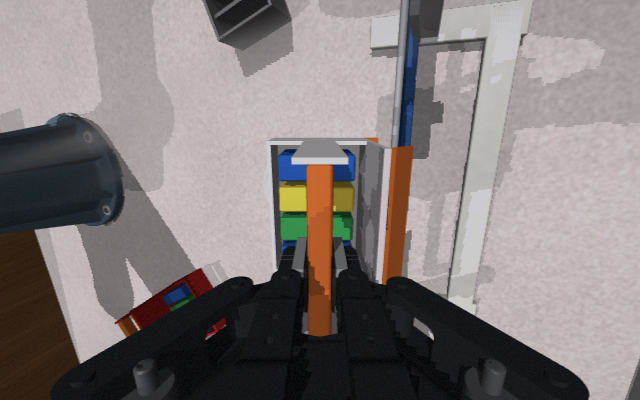

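View pics/c5.png

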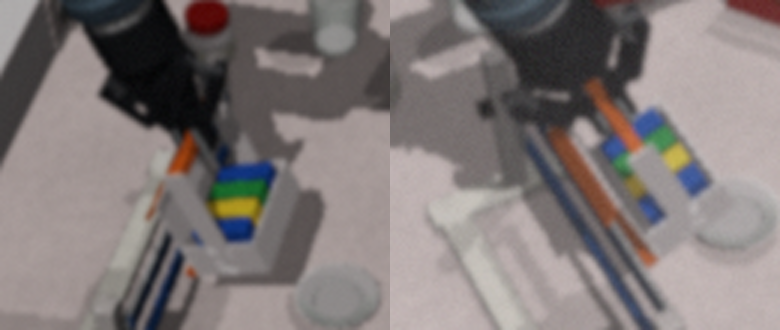

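```bash
python3 - <<'E'
from h import *
A=np.radians(-1.85)
for t in('wrist5','scene5'):
    s=load(t);p=pts(s);H,S,V=cv2.split(cv2.cvtColor(s['image'],cv2.COLOR_BGR2HSV))
    sx=p[...,0]*np.cos(A)+p[...,1]*np.sin(A);z=p[...,2];y=p[...,1]
    o=(H>=4)&(H<=18)&(S>120)
    m=o&(sx>.59)&(sx<.66)&(z>.15)&(z<.21)&(abs(y)<.09)
    print(t,'strip',m.sum(),np.percentile(sx[m],[1,5,50,95,99]).round(4),np.percentile(z[m],[1,5,50,95,99]).round(4),'y',np.percentile(y[m],[1,99]).round(3))
    # tip points: lowest
    mt=m&(z<np.percentile(z[m],15));print(' tip',sx[mt].mean().round(4),z[mt].mean().round(4))
    m=(sx>.60)&(sx<.65)&(z>.135)&(z<.165)&(y>-.13)&(y<.145)&~o
    mt=m&(z>.1545)
    print(' rail',m.sum(),np.percentile(sx[m],[2,10,50,90,98]).round(4),'top',mt.sum(),np.percentile(sx[mt],[2,50,98]).round(4),np.percentile(z[m],[90,98]).round(4))
E
```

```text
wrist5 strip 2575 [0.6281 0.6286 0.6333 0.6382 0.6387] [0.1791 0.1804 0.1909 0.1966 0.1972] y [-0.02   0.065]
 tip 0.6379 0.1809
 rail 2321 [0.6016 0.6039 0.6244 0.6282 0.6283] top 1208 [0.6084 0.6249 0.6279] [0.1585 0.1637]
scene5 strip 162 [0.629  0.6293 0.6327 0.6361 0.6367] [0.1784 0.1796 0.1877 0.1947 0.1964] y [-0.037  0.066]
 tip 0.6352 0.1802
 rail 213 [0.6007 0.6061 0.6255 0.6267 0.6271] top 64 [0.6058 0.6238 0.6269] [0.1569 0.16  ]
```

{"op": "step_arm", "data": {"motion": [[0, 0, -6, 0, 0, 0, -1], [0, 0, -6, 0, 0, 0, -1], [0, 0, -6, 0, 0, 0, -1], [0, 0, -5, 0, 0, 0, -1], [0, 0, -2, 0, 0, 0, -1], [0, 0, 0, 0, 0, 0, -1], [0, 0, 0, 0, 0, 0, -1]]}}

```text
clock: 8.5
eef_pos: [0.5982, 0.0105, 0.2105]
tcp_rot: [-1.574, 0.349, -0.036]
wrist_force: [0.2, 0.3, -3.7]
width: 0.0113
```

{"op": "step_arm", "data": {"motion": [[0, 0, -1, 0, 0, 0, -1], [0, 0, -1, 0, 0, 0, -1], [0, 0, 0, 0, 0, 0, -1]]}}

```text
clock: 8.88
eef_pos: [0.5979, 0.0105, 0.2082]
tcp_rot: [-1.574, 0.349, -0.036]
wrist_force: [-0.3, 0.2, -4.3]
width: 0.0108
```

{"op": "step_arm", "data": {"motion": [[0, 0, -1, 0, 0, 0, -1], [0, 0, -1, 0, 0, 0, -1], [0, 0, 0, 0, 0, 0, -1]]}}

```text
clock: 9.25
eef_pos: [0.5979, 0.0105, 0.2061]
tcp_rot: [-1.574, 0.349, -0.036]
wrist_force: [-0.7, 0.0, -4.7]
width: 0.0109
```

{"op": "step_arm", "data": {"motion": [[0, 0, -1, 0, 0, 0, -1], [0, 0, 0, 0, 0, 0, -1]]}}

```text
clock: 9.5
eef_pos: [0.5979, 0.0105, 0.2052]
tcp_rot: [-1.574, 0.349, -0.035]
wrist_force: [-0.0, 0.4, -4.3]
width: 0.0109
```

{"op": "step_arm", "data": {"motion": [[0, 0, -1, 0, 0, 0, -1], [0, 0, 0, 0, 0, 0, -1]]}}

```text
clock: 9.75
eef_pos: [0.5978, 0.0105, 0.2043]
tcp_rot: [-1.574, 0.35, -0.036]
wrist_force: [-0.8, 0.0, -3.5]
width: 0.0107
```

{"op": "step_arm", "data": {"motion": [[0, 0, -0.5, 0, 0, 0, -1], [0, 0, 0, 0, 0, 0, -1]]}}

```text
clock: 10.0
eef_pos: [0.5978, 0.0105, 0.2039]
tcp_rot: [-1.574, 0.35, -0.036]
wrist_force: [-3.1, -0.6, -2.4]
width: 0.0113
```

{"op": "step_arm", "data": {"motion": [[0, 0, -0.5, 0, 0, 0, -1], [0, 0, 0, 0, 0, 0, -1]]}}

```text
clock: 10.25
eef_pos: [0.5978, 0.0105, 0.2035]
tcp_rot: [-1.574, 0.35, -0.036]
wrist_force: [-4.3, 0.1, -0.9]
width: 0.011
```

{"op": "step_arm", "data": {"motion": [[-0.5, 0, 0, 0, 0, 0, -1], [0, 0, 0, 0, 0, 0, -1]]}}

```text
clock: 10.5
eef_pos: [0.5976, 0.0105, 0.2032]
tcp_rot: [-1.574, 0.349, -0.035]
wrist_force: [-2.6, 0.2, -2.3]
width: 0.0111
```

{"op": "step_arm", "data": {"motion": [[-0.5, 0, 0, 0, 0, 0, -1], [0, 0, 0, 0, 0, 0, -1]]}}

```text
clock: 10.75
eef_pos: [0.5972, 0.0105, 0.203]
tcp_rot: [-1.574, 0.349, -0.036]
wrist_force: [-0.7, -0.6, -3.9]
width: 0.0111
```

{"op": "step_arm", "data": {"motion": [[0, 0, -0.5, 0, 0, 0, -1], [0, 0, 0, 0, 0, 0, -1]]}}

```text
clock: 11.0
eef_pos: [0.5971, 0.0105, 0.2026]
tcp_rot: [-1.574, 0.349, -0.036]
wrist_force: [-1.1, 0.7, -4.0]
width: 0.011
```

{"op": "step_arm", "data": {"motion": [[0, 0, -0.5, 0, 0, 0, -1], [0, 0, 0, 0, 0, 0, -1]]}}

```text
clock: 11.25
eef_pos: [0.597, 0.0105, 0.2023]
tcp_rot: [-1.574, 0.349, -0.036]
wrist_force: [-1.6, -0.3, -3.7]
width: 0.0109
```

{"op": "step_arm", "data": {"motion": [[0, 0, -0.5, 0, 0, 0, -1], [0, 0, 0, 0, 0, 0, -1]]}}

```text
clock: 11.5
eef_pos: [0.5969, 0.0105, 0.2018]
tcp_rot: [-1.574, 0.349, -0.035]
wrist_force: [-1.4, 0.5, -2.8]
width: 0.0107
```

{"op": "step_arm", "data": {"motion": [[0, 0, -0.5, 0, 0, 0, -1], [0, 0, 0, 0, 0, 0, -1]]}}

```text
clock: 11.75
eef_pos: [0.5968, 0.0105, 0.2014]
tcp_rot: [-1.574, 0.35, -0.035]
wrist_force: [-2.2, 0.2, -1.4]
width: 0.0111
```

{"op": "step_arm", "data": {"motion": [[-0.5, 0, 0, 0, 0, 0, -1], [0, 0, 0, 0, 0, 0, -1]]}}

```text
clock: 12.0
eef_pos: [0.5966, 0.0105, 0.2012]
tcp_rot: [-1.574, 0.349, -0.036]
wrist_force: [-1.5, 0.6, -3.9]
width: 0.0111
```

{"op": "step_arm", "data": {"motion": [[0, 0, -0.5, 0, 0, 0, -1], [0, 0, 0, 0, 0, 0, -1]]}}

```text
clock: 12.25
eef_pos: [0.5966, 0.0105, 0.2009]
tcp_rot: [-1.574, 0.349, -0.036]
wrist_force: [-1.6, 0.1, -1.2]
width: 0.0109
```

{"op": "step_arm", "data": {"motion": [[0, 0, -0.5, 0, 0, 0, -1], [0, 0, 0, 0, 0, 0, -1]]}}

```text
clock: 12.5
eef_pos: [0.5966, 0.0105, 0.2009]
tcp_rot: [-1.575, 0.349, -0.036]
wrist_force: [-2.8, 0.9, 2.2]
width: 0.0111
```

{"op": "step_arm", "data": {"motion": [[-0.3, 0, 0.3, 0, 0, 0, -1], [-1.7, 0, -1.0, 0, -2, 0, -1], [-1.6, 0, -1.0, 0, -2, 0, -1], [0, 0, 0, 0, 0, 0, -1]]}}

```text
clock: 13.0
eef_pos: [0.5931, 0.0106, 0.1987]
tcp_rot: [-1.572, 0.278, -0.035]
wrist_force: [-0.2, 0.4, -1.1]
width: 0.0109
```

```bash
python3 - <<'E'
from h import *
for n in ['scene','wrist','side']: snap(n,n+'6')
o=bot.observe();print(o['eef_pos'],o['tcp_rot'],o['clock'],o['wrist_force'],o['moment'])
i=[cv2.resize(load(t)['image'][y:y+110,x:x+130],None,fx=3,fy=3,interpolation=2) for t,y,x in(('side6',110,200),('scene6',160,195))]
cv2.imwrite('pics/c6.png',np.hstack(i))
E
```

```text
[0.59313615 0.01058161 0.19875684] [-1.57169153  0.27956949 -0.03471279] 13.15 [-0.67776934  1.22612914  1.32853292] [ 0.17857509 -0.05188062  0.0784154 ]
```

View pics/c6.png

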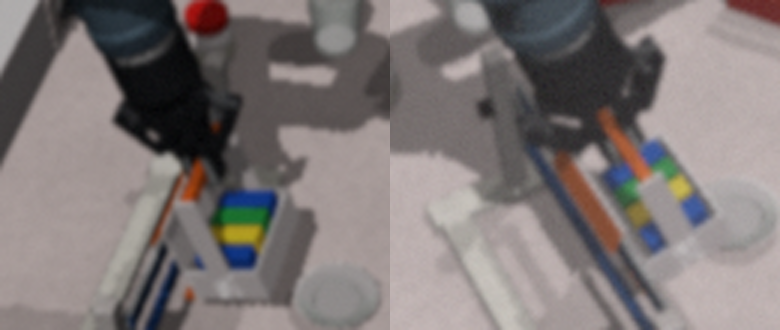

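View pics/wrist6.png

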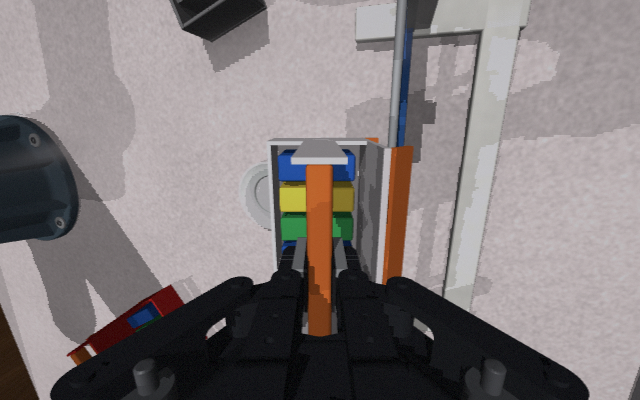

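The rail top (about column 395) runs into the wedge between the panel top (385) and the strip (410), so it is hooked. The contact force is small, so I swing in on the pivot arc.

{"op": "step_arm", "data": {"motion": [[-1.6, 0, -1.1, 0, -2, 0, -1], [-1.6, 0, -1.1, 0, -2, 0, -1], [0, 0, 0, 0, 0, 0, -1]]}}

```text
clock: 13.52
eef_pos: [0.5899, 0.0106, 0.1965]
tcp_rot: [-1.569, 0.209, -0.034]
wrist_force: [0.8, 1.9, -0.6]
width: 0.0109
```

{"op": "step_arm", "data": {"motion": [[-1.5, 0, -1.2, 0, -2, 0, -1], [-1.5, 0, -1.3, 0, -2, 0, -1], [0, 0, 0, 0, 0, 0, -1]]}}

```text
clock: 13.9
eef_pos: [0.587, 0.0106, 0.194]
tcp_rot: [-1.567, 0.14, -0.034]
wrist_force: [1.4, 1.4, -1.2]
width: 0.0113
```

{"op": "step_arm", "data": {"motion": [[-1.4, 0, -1.3, -0.2, -2, 0, -1], [-1.4, 0, -1.4, -0.15, -2, 0, -1], [0, 0, 0, 0, 0, 0, -1]]}}

```text
clock: 14.28
eef_pos: [0.5842, 0.0106, 0.1913]
tcp_rot: [-1.57, 0.07, -0.034]
wrist_force: [1.1, 0.6, -0.7]
width: 0.0107
```

```bash
python3 - <<'E'
from h import *
for n in ['scene','wrist','side']: snap(n,n+'7')
o=bot.observe();print(o['eef_pos'],o['tcp_rot'],o['clock'],o['wrist_force'],o['moment'])
i=[cv2.resize(load(t)['image'][y:y+110,x:x+130],None,fx=3,fy=3,interpolation=2) for t,y,x in(('side7',110,200),('scene7',160,195))]
cv2.imwrite('pics/c7.png',np.hstack(i))
E
```

```text
[0.5842426  0.01058852 0.19132484] [-1.57039899  0.07074013 -0.03414778] 14.425 [-0.29592412  2.29104882  0.46618387] [ 0.31668761 -0.28427902  0.0341837 ]
```

View pics/c7.png

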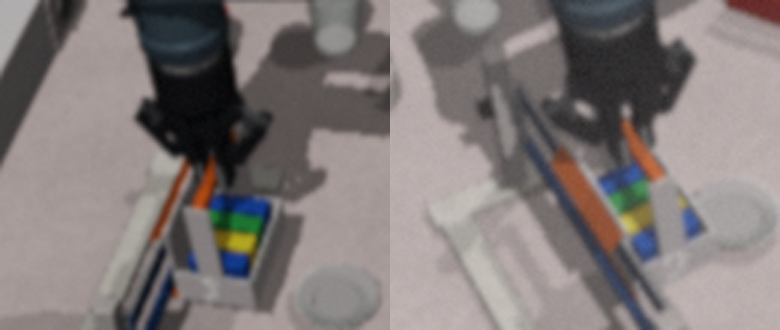

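{"op": "step_arm", "data": {"motion": [[-0.7, 0, -0.7, 0, -1, 0, -1], [-0.7, 0, -0.7, 0, -1, 0, -1], [0, 0, 0, 0, 0, 0, -1]]}}

```text
clock: 14.8
eef_pos: [0.5827, 0.0105, 0.1898]
tcp_rot: [-1.569, 0.033, -0.034]
wrist_force: [3.6, 1.8, -2.7]
width: 0.0108
```

{"op": "step_arm", "data": {"motion": [[-0.7, 0, -0.7, 0, -1, 0, -1], [0, 0, 0, 0, 0, 0, -1]]}}

```text
clock: 15.05
eef_pos: [0.582, 0.0104, 0.1891]
tcp_rot: [-1.569, 0.016, -0.034]
wrist_force: [4.2, 1.4, -2.6]
width: 0.0113
```

{"op": "step_arm", "data": {"motion": [[-0.6, 0, -0.7, 0, -1, 0, -1], [0, 0, 0, 0, 0, 0, -1], [0, 0, 0, 0, 0, 0, -1]]}}

```text
clock: 15.42
eef_pos: [0.5814, 0.0104, 0.1885]
tcp_rot: [-1.569, -0.001, -0.034]
wrist_force: [4.1, 0.4, -1.9]
width: 0.0108
```

```bash
python3 - <<'E'
from h import *
for n in ['scene','wrist','side']: snap(n,n+'8')
o=bot.observe();print(o['eef_pos'],o['tcp_rot'],o['clock'],o['wrist_force'],o['moment'])
i=[cv2.resize(load(t)['image'][y:y+110,x:x+130],None,fx=3,fy=3,interpolation=2) for t,y,x in(('side8',110,200),('scene8',160,195))]
cv2.imwrite('pics/c8.png',np.hstack(i))
E
```

```text
[0.58139279 0.01033792 0.18845344] [-1.56854008e+00 -4.20673091e-04 -3.41654693e-02] 15.575 [ 4.85719007  0.8818516  -2.37753684] [ 0.05237071 -1.05043467  0.07704563]
```

View pics/c8.png

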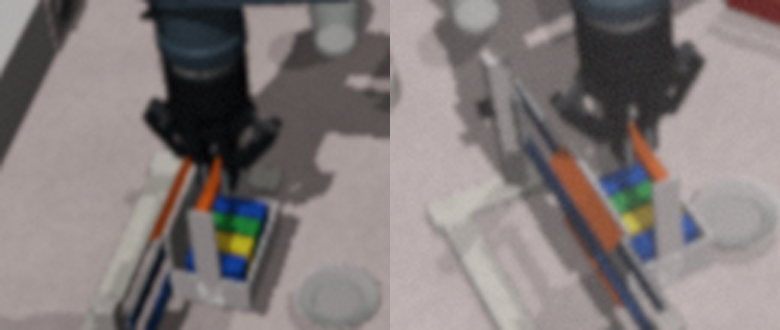

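View pics/wrist8.png

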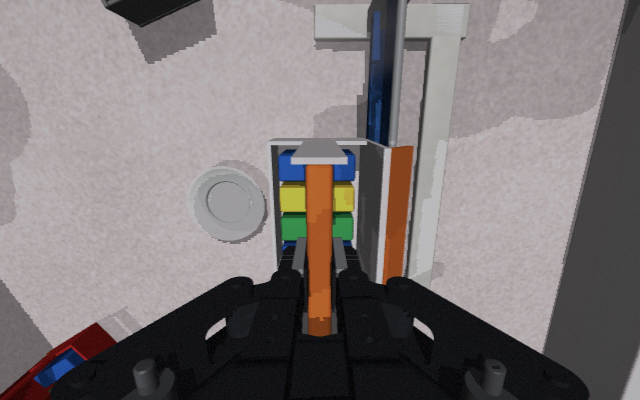

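{"op": "step_arm", "data": {"motion": [[0.5, 0, 0, 0, 0, 0, -1], [0, 0, 0, 0, 0, 0, -1]]}}

```text
clock: 15.82
eef_pos: [0.5815, 0.0104, 0.1885]
tcp_rot: [-1.569, 0.001, -0.034]
wrist_force: [2.2, -0.3, -1.0]
width: 0.0109
```

{"op": "step_arm", "data": {"motion": [[0.3, 0, -0.4, 0, 0, 0, -1], [0, 0, 0, 0, 0, 0, -1]]}}

```text
clock: 16.08
eef_pos: [0.5816, 0.0104, 0.1883]
tcp_rot: [-1.569, 0.001, -0.034]
wrist_force: [-2.6, -1.1, 5.8]
width: 0.0111
```

{"op": "step_arm", "data": {"motion": [[0, 0, -0.4, 0, 0, 0, -1], [0, 0, 0, 0, 0, 0, -1]]}}

```text
clock: 16.32
eef_pos: [0.5816, 0.0104, 0.1883]
tcp_rot: [-1.569, 0.001, -0.034]
wrist_force: [-4.5, 0.1, 7.6]
width: 0.0108
```

{"op": "step_arm", "data": {"motion": [[-0.1, 0, 0.6, 0, 0, 0, -1], [0, 0, 0, 0, 0, 0, -1], [0, 0, 0, 0, 0, 0, -1]]}}

```text
clock: 16.7
eef_pos: [0.5816, 0.0104, 0.1884]
tcp_rot: [-1.569, 0.001, -0.034]
wrist_force: [-2.9, -1.2, 6.7]
width: 0.011
```

```bash
python3 - <<'E'
from h import *
for n in ['scene','wrist','side']: snap(n,n+'9')
o=bot.observe();print(o['eef_pos'],o['tcp_rot'],o['clock'],o['wrist_force'],o['moment'])
A=np.radians(-1.85)
s=load('scene9');p=pts(s);H,S,V=cv2.split(cv2.cvtColor(s['image'],cv2.COLOR_BGR2HSV))
sx=p[...,0]*np.cos(A)+p[...,1]*np.sin(A);z=p[...,2];y=p[...,1];o=(H>=3)&(H<=19)&(S>100)
for zl,zh in((.13,.18),(.05,.09)):
    m=o&(sx>.58)&(sx<.68)&(z>zl)&(z<zh)&(abs(y)<.1)
    if m.sum(): print(m.sum(),np.percentile(sx[m],[5,50,95]).round(4),np.percentile(z[m],[5,50,95]).round(4),np.percentile(y[m],[2,98]).round(3))
cv2.imwrite('pics/c9.png',cv2.resize(s['image'][190:280,235:320],None,fx=6,fy=6,interpolation=2))
E
```

```text
[0.58162403 0.01039904 0.18838371] [-1.56860433e+00  8.04006728e-04 -3.39908745e-02] 16.85 [-2.82570381 -1.26972009  4.90050948] [-0.17761631  0.25268338  0.14217486]
241 [0.6254 0.6314 0.6373] [0.1484 0.1552 0.1619] [-0.041  0.065]
20 [0.6204 0.6216 0.6334] [0.0661 0.0812 0.087 ] [-0.064  0.058]
```

View pics/c9.png

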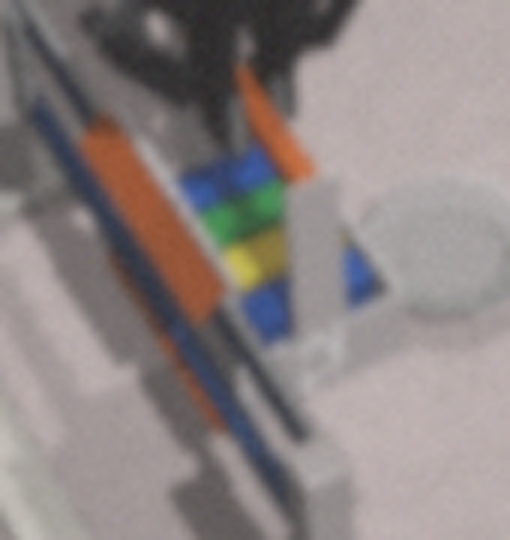

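The tab (orange, at (190,360) in the crop) shows behind and below the lower bar, and the strip is over the cleat. I ease off the remaining push before opening.

{"op": "step_arm", "data": {"motion": [[-0.1, 0, 0.4, 0, 0, 0, -1], [0, 0, 0, 0, 0, 0, -1], [0, 0, 0, 0, 0, 0, -1]]}}

```text
clock: 17.23
eef_pos: [0.5816, 0.0104, 0.1884]
tcp_rot: [-1.568, 0.001, -0.034]
wrist_force: [-2.3, -0.4, 2.6]
width: 0.0115
```

{"op": "step_arm", "data": {"motion": [[-0.1, 0, 0.3, 0, 0, 0, -1], [0, 0, 0, 0, 0, 0, -1], [0, 0, 0, 0, 0, 0, -1]]}}

```text
clock: 17.6
eef_pos: [0.5817, 0.0105, 0.1885]
tcp_rot: [-1.568, 0.0, -0.034]
wrist_force: [-0.8, -1.4, -2.2]
width: 0.0107
```

{"op": "step_arm", "data": {"motion": [[0, 0, 0, 0, 0, 0, -0.65], [0, 0, 0, 0, 0, 0, -0.6], [0, 0, 0, 0, 0, 0, -0.5], [0, 0, 0, 0, 0, 0, -0.3], [0, 0, 0, 0, 0, 0, 0], [0, 0, 0, 0, 0, 0, 0], [0, 0, 0, 0, 0, 0, 0]]}}

```text
clock: 18.48
eef_pos: [0.5817, 0.0105, 0.1889]
tcp_rot: [-1.568, 0.0, -0.034]
wrist_force: [-0.1, 0.1, -0.2]
width: 0.0428
```

```bash
python3 - <<'E'
from h import *
s=snap('wrist','wrist10')
o=bot.observe();print(o['eef_pos'],o['tcp_rot'],o['clock'],o['wrist_force'],o['width'])
E
```

```text
[0.58172008 0.01052424 0.18889434] [-1.56828448e+00  1.01882998e-04 -3.40912317e-02] 18.525 [ 0.07948576 -0.50479681  0.39571337] 0.04261017246855737
```

View pics/wrist10.png

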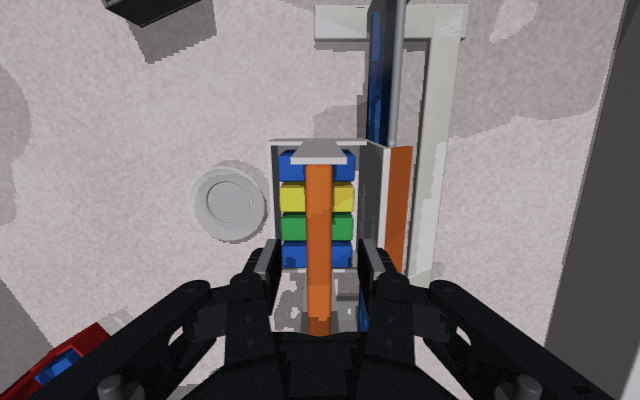

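The pads (columns 265 and 370) are clear of the bar (319), and the caddy has not moved. Going up.

{"op": "step_arm", "data": {"motion": [[0, 0, 5, 0, 0, 0, 0], [0, 0, 15, 0, 0, 0, 0], [0, 0, 25, 0, 0, 0, 0], [0, 0, 30, 0, 0, 0, 0], [-20, 0, 30, 0, 0, 0, 0], [-30, 0, 20, 0, 0, 0, 0], [-30, 0, 0, 0, 0, 0, 0], [-30, 0, 0, 0, 0, 0, 0], [0, 0, 0, 0, 0, 0, 0], [0, 0, 0, 0, 0, 0, 0]]}}

```text
clock: 19.77
eef_pos: [0.4724, 0.0104, 0.315]
tcp_rot: [-1.569, -0.002, -0.034]
wrist_force: [0.1, -0.1, -0.6]
width: 0.043
```

```bash
python3 - <<'E'
from h import *
for n in ['scene','wrist','side']: snap(n,n+'11')
o=bot.observe();print(o['eef_pos'],o['clock'],o['wrist_force'])
A=np.radians(-1.85)
for t in('scene11','wrist11','side11'):
    s=load(t);p=pts(s);H,S,V=cv2.split(cv2.cvtColor(s['image'],cv2.COLOR_BGR2HSV))
    sx=p[...,0]*np.cos(A)+p[...,1]*np.sin(A);z=p[...,2];y=p[...,1];o=(H>=3)&(H<=19)&(S>100)
    for lab,zl,zh,xl,xh in(('strip',.14,.18,.615,.66),('bar',.18,.22,.55,.61),('tab',.05,.08,.61,.66)):
        m=o&(sx>xl)&(sx<xh)&(z>zl)&(z<zh)&(abs(y)<.1)
        if m.sum()>5:
            v=cv2.fitLine(np.stack([p[...,0][m],y[m]],1).astype(np.float32),cv2.DIST_HUBER,0,.001,.001).ravel()
            w=cv2.fitLine(np.stack([y[m],z[m]],1).astype(np.float32),cv2.DIST_HUBER,0,.001,.001).ravel()
            print(t,lab,m.sum(),'sx',np.percentile(sx[m],[5,50,95]).round(4),'z',np.percentile(z[m],[5,50,95]).round(4),'y',np.percentile(y[m],[1,99]).round(3),'yaw',np.degrees(np.arctan(-v[0]/v[1])).round(1),'roll',np.degrees(np.arctan(w[1]/w[0])).round(1))
i=[cv2.resize(load(t)['image'][y:y+110,x:x+130],None,fx=3,fy=3,interpolation=2) for t,y,x in(('side11',110,200),('scene11',160,195))]
cv2.imwrite('pics/c11.png',np.hstack(i))
E
```

```text
[0.47235405 0.01041875 0.31404889] 19.925 [0.51665298 0.69360542 0.22128535]
scene11 strip 241 sx [0.6254 0.6312 0.6373] z [0.1482 0.1552 0.1618] y [-0.045  0.066] yaw -1.8 roll 0.4
scene11 bar 146 sx [0.5783 0.5838 0.5876] z [0.1942 0.201  0.2041] y [-0.036  0.062] yaw -1.6 roll 1.0
scene11 tab 10 sx [0.6307 0.6322 0.6333] z [0.065  0.0686 0.071 ] y [0.014 0.058] yaw -3.5 roll 1.9
wrist11 strip 822 sx [0.6248 0.6293 0.638 ] z [0.1509 0.1595 0.1626] y [-0.045  0.064] yaw -1.1 roll 0.7
wrist11 bar 1913 sx [0.5773 0.5807 0.5879] z [0.192  0.2011 0.2025] y [-0.04   0.063] yaw -1.3 roll 0.8
side11 strip 100 sx [0.6206 0.6258 0.6339] z [0.1497 0.1584 0.1658] y [-0.039  0.064] yaw -1.8 roll -0.0
side11 bar 135 sx [0.5732 0.5771 0.5842] z [0.1934 0.2019 0.2059] y [-0.04   0.063] yaw -3.4 roll 1.7
```

View pics/c11.png

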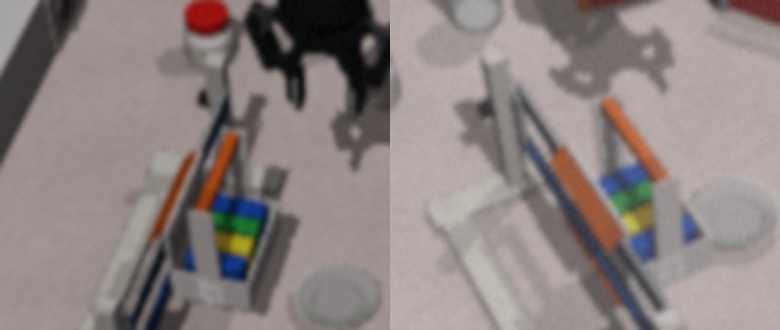

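View pics/wrist11.png

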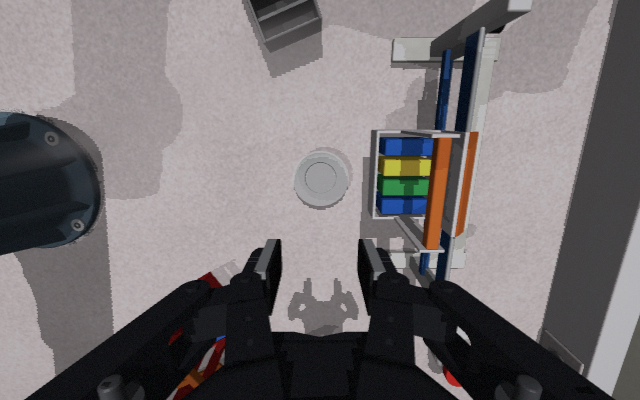

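View pics/side11.png

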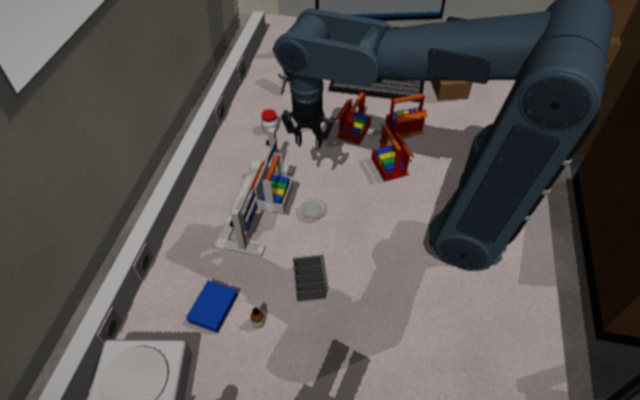

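```bash
python3 - <<'E'
from h import *
A=np.radians(-1.85)
for t in('wrist11','scene11'):
    s=load(t);p=pts(s);H,S,V=cv2.split(cv2.cvtColor(s['image'],cv2.COLOR_BGR2HSV))
    sx=p[...,0]*np.cos(A)+p[...,1]*np.sin(A);z=p[...,2];y=p[...,1];o=(H>=3)&(H<=19)&(S>100)
    m0=o&(sx>.578)&(sx<.587)&(z>.19)&(z<.22); print('bar top by y',[(yy,np.percentile(z[m0&(abs(y-yy)<.01)],60).round(4)) for yy in(-.03,-.01,.01,.03,.05) if (m0&(abs(y-yy)<.01)).sum()>3])
    m0=~o&(sx>.618)&(sx<.63)&(z>.13)&(z<.165); print('rail top by y',[(yy,np.percentile(z[m0&(abs(y-yy)<.012)],95).round(4)) for yy in(-.12,-.1,-.08,-.06,.08,.1,.12,.14) if (m0&(abs(y-yy)<.012)).sum()>3])
def mv(a,b,reg):
    pass
d=cv2.absdiff(load('side1')['image'],load('side11')['image']).max(2)
n,l,st,c=cv2.connectedComponentsWithStats((cv2.medianBlur(d,5)>60).astype(np.uint8))
print([x.tolist() for x in st[1:] if x[4]>15])
E
```

```text
bar top by y [(-0.03, np.float64(0.2017)), (-0.01, np.float64(0.2017)), (0.01, np.float64(0.2017)), (0.03, np.float64(0.2016)), (0.05, np.float64(0.2017))]
rail top by y [(-0.12, np.float64(0.1449)), (-0.1, np.float64(0.1565)), (-0.08, np.float64(0.1566)), (-0.06, np.float64(0.1565)), (0.08, np.float64(0.1564)), (0.1, np.float64(0.1565)), (0.12, np.float64(0.1565)), (0.14, np.float64(0.1564))]
bar top by y [(-0.03, np.float64(0.2016)), (-0.01, np.float64(0.2016)), (0.01, np.float64(0.2011)), (0.03, np.float64(0.2016)), (0.05, np.float64(0.2014))]
rail top by y [(-0.12, np.float64(0.1584)), (-0.1, np.float64(0.157)), (-0.08, np.float64(0.1585)), (-0.06, np.float64(0.1577)), (0.08, np.float64(0.1572)), (0.1, np.float64(0.1572)), (0.12, np.float64(0.1588)), (0.14, np.float64(0.157))]
[[321, 0, 13, 12, 126], [336, 0, 28, 13, 264], [446, 0, 22, 9, 91], [475, 0, 20, 14, 43], [577, 0, 23, 31, 415], [276, 15, 73, 139, 4791], [390, 20, 34, 7, 160], [567, 23, 10, 11, 72], [551, 37, 34, 39, 669], [357, 38, 51, 39, 1371], [478, 43, 85, 201, 5346], [326, 70, 6, 6, 26], [387, 81, 102, 158, 7687], [442, 81, 9, 4, 32], [349, 93, 14, 7, 62], [366, 97, 25, 17, 341], [361, 117, 24, 32, 377], [342, 144, 12, 24, 207], [263, 154, 35, 59, 784], [327, 158, 6, 7, 32], [460, 160, 17, 31, 195], [443, 193, 8, 12, 51], [424, 236, 13, 21, 82], [439, 248, 7, 6, 28], [489, 256, 7, 6, 25]]
```

```bash
python3 - <<'E'
from h import *
print(bot.job_done())
E
```

```text
the job is handed in; nothing more can be done
None
```

The white caddy is hanging on the blue rail, upright and fully home as far as the cameras show, and I handed the job in at about 20 s of the 58 s allowed. I gripped it by the handle bar, tilted it 20°, lowered it over the cleat by touch and swung it in about the cleat's axis. I then eased off the push, released it and backed the gripper well clear.

**Last checks, after release:**
- **Height:** the handle top is 45.2 mm above the rail top, where 45.5 mm means fully home.
- **Upright:** the bar is level along its length. The handle sits about 41 mm in front of the rail plane, where 40 is nominal.
- **Tab:** it shows behind and below the lower bar, ending at about +12 mm as it should.
- **Along the rail:** the caddy is within a few mm of the middle.
- **Rest of the scene:** the slides are in place. The dish, rack and other things look unmoved in the pictures; I did not measure them one by one.

**What disagreed or came close:**
- **Rail height:** the cameras gave h ≈ 160.5 mm and touch gave about 158 mm. I went by touch.
- **Push on the rail:** while I was seating the caddy, the force on it reached about 12 N for a moment, going by the wrist reading plus the caddy's weight. That is right at the limit, and I eased it off at once to almost nothing before opening the gripper.

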